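# Draw the funnel arm out one hole and drop its prop leg

## Robot

A 7-joint arm with a two-finger parallel gripper is mounted at the origin on the work surface. World frame = base frame: x ahead of the robot, y to its left, z up, the work surface at z = 0. Lengths are in mm, angles in rad, forces in N, time in s.
With the tool pointing down it reaches from about 425 to 950 mm from the base axis. Payload 4.7 kg.
Tool frame: the origin (TCP) lies midway between the tips of the shut fingers; the grasp point (between the pads) lies 19 mm behind it; z points along the fingers, y is the line along which they close (so a half turn about z gives the same grasp; the last joint's range is limited). The gripper opens to 85 mm and grips with 20 to 120 N. Pads are 22 mm wide; open, the fingers measure 114 mm over their backs; the gripper's body (76 mm by 85 mm) begins 54 mm behind the grasp point. The pads swing forward as they close: fully open they stand 13 mm farther back than shut.
Start: joints at [1.125, 0.469, -0.049, 1.532, 0.024, 1.141, -0.082], TCP at [273.311, -617.211, 231.335] pointing down, gripper open.
Joint ranges: [-2.59, 2.59], [-0.33, 1.99], [-1.39, 1.29], [0.1, 2.45], [-1.04, 4.18], [0.21, 1.99], [-2.66, 2.66]. Speed limits (rad/s): [2.57, 2.57, 3.14, 3.14, 3.14, 3.14, 3.14].

## Interface

Orientations are given as a unit quaternion [w, x, y, z].
In Python, from plant import read_state, capture, finish_job gives the robot as it stands.
- The arm moves only by the tool servo_tool, never from a script. Its arguments are lists of equal length, an entry for each row: "fingers": the closure, from 0 (fully open) to 1 (shut); "xyz": the shift along the tool's x, y, z in m, a list of three; "yaw": the turn about the tool's z in rad. A call has 1 to 8 rows; each row shifts and turns the commanded pose from where the row before left it, along the tool's axes as they then stand; what a row does not reach is not made up. A row lasts 1/8 s, in which the tool goes at most 62.5 mm and 10.7 degrees, less where a joint would pass 70% of its speed; a pose out of reach is approached as far as the arm can. A call with a gripper value outside its range is refused whole. The fingers move at their own pace and stop on an object; the grip force is fixed at half the most. Time passes only in rows, so rows that do not move let the fingers close. It gives the time, the measured TCP pose, the force, the opening and the grip force at its end, in the units of the state.
- read_state(): the state, without advancing time (a new reading comes with each control period).
- capture(name): name is "scene" or "top" or "wrist"; returns a dict with "frame" (480x640x3 uint8, blue, green, red), "fov_y" (degrees; the focal length in pixels is half the picture's height over the tangent of half this angle, whatever the lens; pixels are square), "cx", "cy" (the principal point, pixels), "pose" (4x4, takes a point from camera to world coordinates); the wrist camera has in their place "tool_from_camera" (4x4, takes a point from camera to tool coordinates, whose origin is the TCP and whose axes are the flange's). Camera axes: x right, y up, looking along -z (the intrinsics and any distortion apply to the point x, -y, -z); pixel columns grow to the right and rows downward; lengths in mm; the calibration is good to about 2 mm. The wrist camera is an equidistant fisheye: a pixel r from the principal point sees the ray r / f radians off the axis. A picture is of the moment at which its call begins: read the wrist's pose just before it. There is no depth.
- finish_job(): hands the job in; it is judged then, once.
The state is a dict: "clock": time; "q": joint angles; "qvel": joint speeds; "joint_efforts": joint torques, N m; "tool_pos": TCP position; "ee_rot": TCP orientation; "wrist_force": force on the tool from outside, world axes, zero at the start; "ft_torque": the same for the moment, N m; "finger_gap": finger opening in mm; "grip_force": force on a finger pad.
Only numpy, scipy, OpenCV 4.12 (cv2) and the standard library are available. Lean on these libraries where they do the work, as an engineer would, in place of code of your own. Each camera call takes 0.05 s, during which the arm holds its last target. There are 200 camera calls.

## Task

Bring the funnel over the grey tube mold: squeeze the brass spring button flush and draw the telescopic arm out to its very next hole, stopping when the button clicks out and never forcing the arm against it. Then swing the prop leg under the arm down and out until it meets its stop. Leave the mold, jug, teal trays and clear dividers where they stand.

Things in the scene. Friction and masses are not known exactly. Their poses are not given: they have to be found in the camera images.
- stand: Funnel stand, fixed: 136 mm foot, column, black head block (50 mm cube centred 200 mm up), level telescopic arm. Origin: worktop, under the column. x along the arm, outwards; y to the arm's left; z up. Arm's centre line: z = 200 mm. Inner tube fixed, 23 mm, dark steel; outer tube slides, aluminium, 28 mm, x = 35 to 400 mm at the start, with a 33 mm collar on its first 8 mm; it cannot turn.
- snap_button: Brass spring button, 8 mm, domed, on the inner tube at x = 140 mm, out through a hole of the outer tube. Origin on the arm's centre line; its z is the way it faces: to the stand's +y, 30 degrees above level, square to the arm. Spring 4 N, 7 N at flush. It frees the tube only when within about 1 mm of flush: pads must press square to it (an upright pad leaves it too proud). Over 35 N damages it.
- button_top (a point): Top of the button's dome: 20 mm from the arm's centre line when out (6 mm proud of the outer tube), 14 mm when flush.
- button_travel (a joint): How far the button is pressed in, m: 0 fully out, 0.006 flush, about 0.0076 hidden under the tube wall between holes. Once the tube is 10 mm on its way (up to about 15 N to start it, then about 4 N) the wall keeps the button down; it springs out by itself when the next hole comes over it and stops the tube dead.
- boom (a joint): How far the outer tube (with funnel and leg) is drawn out along the stand's +x, m: 0, give or take 1 mm of play, at the start, the shortest setting. Three 11 mm holes in a row on the button's side, evenly spaced, somewhere between 30 and 60 mm apart; the two free ones lie between the button and the column. Wanted: the next hole, not the one after.
- prop_leg (a joint): Angle of the prop leg, rad: 0 folded back along the arm towards the column (0.07 rad below level), growing as it swings down and outwards; the stop is where it stands upright, near 1.5, rubber-faced. Stiff hinge: it stays where it is left and takes about 0.2 N m to turn, evenly all the way.
- leg_hinge (a point): Middle of the leg's hinge axle (along the stand's y), on the outer tube at x = 375 mm of the stand before the arm is drawn out, 8 mm below the arm's centre line. Round it a black clamp block, 26 mm long, 40 mm wide, from 16 mm above to 24 mm below the arm's centre line.
- leg_push (a point): On the centre line of the leg's side bar on the stand's -y side, 50 mm from the axle. The leg is a U of 10 mm steel bar astride the tube: two side bars, centre lines 30 mm to either side of the arm's centre line, and a foot bar 186 mm from the axle.
- leg_foot (a point): Middle of the leg's foot bar.
- funnel_spout (a point): Centre of the lower end of the stainless funnel's spout, carried by the outer tube at x = 475 mm of the stand before the arm is drawn out, 134 mm above the worktop. The funnel's rim is 104 mm across, 240 mm above the worktop.
- tube_mold: Small grey PVC tube mold, 50 mm across, 120 mm high, a 57 mm cap on its lower end, standing loose on the worktop, within about 15 mm of where the spout will come. Origin: centre of its underside, z up.
- mold_mouth (a point): Centre of the mold's open mouth, 120 mm above the worktop.
- jug: Stainless jug, 96 mm across, 125 mm high, handle to its own +y, loose. Origin: centre of its underside.
- dividers: Clear acrylic divider set, 110 x 78 x 68 mm, loose. Origin: centre of its underside.
- tray0: Lowest of three stacked teal silicone cavity trays, each 150 x 105 x 24 mm, loose. Origin: centre of its underside.
- tray1: Middle tray of the stack.
- tray2: Top tray of the stack.

How it is judged:
By the outcome, as a careful person would: the job done as asked, in the order asked, and still so for the second after the job is handed in, with the robot touching nothing.
It also fails if it takes over 45 s, if anything falls off the work surface, if the arm or the gripper's body presses on something with over 40 N, if the wrist force passes 120 N, or if a joint passes its speed limit or range.

## Working session

There is one attempt and no reset: what is moved stays moved. The work goes in short steps, Python scripts to look and compute and a tool call to move; the robot and the scene stay as the last step left them, time stands still between calls to the robot, and variables do not carry over. Pictures are saved under pics/ and viewed, at most 10 in all, crops included, and the job is handed in when it is done.

Besides the shell and the picture viewer there is one more tool, called after "Call:" as a command line: name --pt "numbers of a row" for each row, then --argument value for the rest. servo_tool: Moves the arm, as the interface text tells. Its arguments: {"type":"object","properties":{"fingers":{"type":"array","items":{"type":"number"}},"xyz":{"type":"array","items":{"type":"array","items":{"type":"number"}}},"yaw":{"type":"array","items":{"type":"number"}}},"required":["fingers","xyz","yaw"]}

```bash
mkdir -p pics; ls
python3 - <<'E'
from plant import *
import cv2,numpy as np
s=read_state()
for k in('clock','tool_pos','ee_rot','wrist_force','finger_gap'):print(k,s[k])
for n in('scene','top'):
    c=capture(n);cv2.imwrite(f'pics/{n}0.png',c['frame']);print(n,c['fov_y'],c['cx'],c['cy'],np.round(c['pose'],4).tolist(),[k for k in c])
E
```

```text
pics
clock 0.0
tool_pos [ 273.02831739 -616.68567578  230.26482868]
ee_rot [-9.29874360e-04  9.78363260e-01  2.06892273e-01 -2.32222588e-04]
wrist_force [ 0.45370189 -0.66717763  0.23919243]
finger_gap 85.30948955472147
scene 50.1742654859117 316.6729241692221 237.58345775278985 [[0.7411, -0.4351, 0.5112, 1134.804], [0.6713, 0.4882, -0.5577, -714.7285], [-0.0069, 0.7565, 0.6539, 876.5243], [0.0, 0.0, 0.0, 1.0]] ['frame', 'fov_y', 'cx', 'cy', 'pose']
top 49.67390320651772 307.09688621970014 239.27918113355005 [[-0.0188, 0.9965, -0.082, 464.4188], [-0.9998, -0.0191, -0.0032, -84.1548], [-0.0048, 0.0819, 0.9966, 1375.6064], [0.0, 0.0, 0.0, 1.0]] ['frame', 'fov_y', 'cx', 'cy', 'pose']
```

View pics/scene0.png

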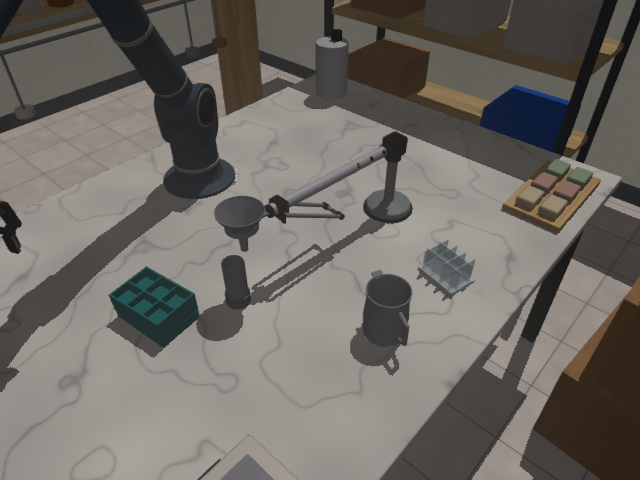

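View pics/top0.png

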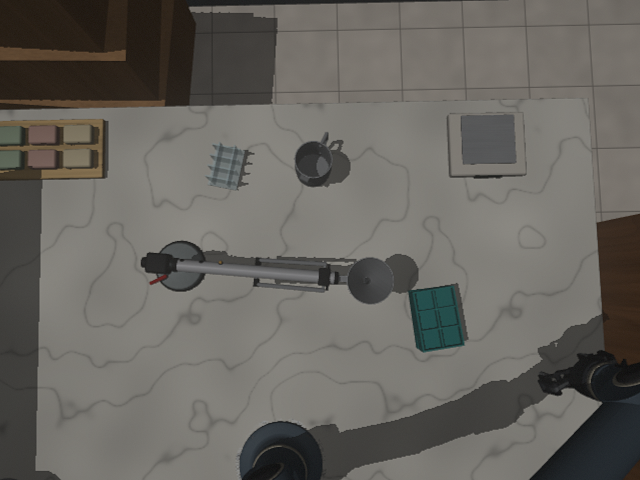

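The scene view shows the stand head near (396,148), arm running to the funnel (240,215), and holes near (360,160) and (372,158). In the top view the arm runs from (158,263) to (370,280). The button side faces away from the robot.

Run:
```python
import cv2,numpy as np
a=cv2.imread('pics/scene0.png')[120:260,200:420]; b=cv2.imread('pics/top0.png')[230:320,130:430]
a=cv2.resize(a,None,fx=3,fy=3,interpolation=2);b=cv2.resize(b,None,fx=2.6,fy=2.0,interpolation=2)
o=np.zeros((600,800,3),np.uint8);o[:420,:660]=a;o[420:600,:780]=b
cv2.imwrite('pics/crop1.png',o)
for n in('scene','top'):
    h=cv2.cvtColor(cv2.imread(f'pics/{n}0.png'),cv2.COLOR_BGR2HSV)
    m=((h[...,0]>12)&(h[...,0]<32)&(h[...,1]>90)).astype(np.uint8)
    r=(slice(120,260),slice(200,420)) if n=='scene' else (slice(230,320),slice(130,430))
    k,_,st,c=cv2.connectedComponentsWithStats(m[r])
    print(n,[(st[i].tolist(),c[i]+[r[1].start,r[0].start]) for i in range(1,k)])
```

```text
scene [([158, 44, 3, 3, 7], array([359.        , 164.71428571]))]
top [([89, 31, 3, 3, 9], array([220., 262.]))]
```

View pics/crop1.png

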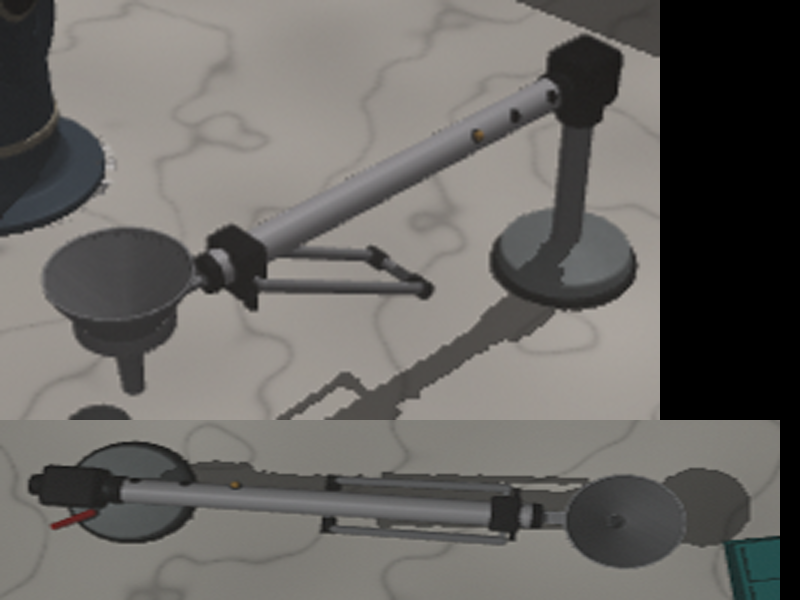

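The crop shows the brass button at scene (359,164.7) / top (220,262). Two free holes lie at scene about (371.7,158.7) and (384,152), with the leg folded below the tube and the clamp near the funnel.

```bash
cat > h.py <<'E'
import cv2,numpy as np
from plant import *
CAL={}
def cal(n):
    if n not in CAL: CAL[n]=capture(n)
    return CAL[n]
def ray(n,u,v):
    c=cal(n);f=240/np.tan(np.radians(c['fov_y']/2));T=np.array(c['pose'])
    d=T[:3,:3]@np.array([(u-c['cx'])/f,-(v-c['cy'])/f,-1]);return T[:3,3],d/np.linalg.norm(d)
def onz(n,u,v,z):
    o,d=ray(n,u,v);return o+d*(z-o[2])/d[2]
def tri(p,q):
    o1,d1=ray('scene',*p);o2,d2=ray('top',*q)
    s=np.linalg.lstsq(np.c_[d1,-d2],o2-o1,rcond=None)[0];a=o1+d1*s[0];b=o2+d2*s[1]
    return (a+b)/2,np.linalg.norm(a-b)
E
python3 - <<'E'
from h import *
np.set_printoptions(precision=1,suppress=True)
print('button',*tri((359,164.7),(220,262)))
for p in((359.3,164.8),(371.7,158.7),(384,152)):print('hole',onz('scene',*p,207))
t=cal('top')['frame'];h=cv2.cvtColor(t,cv2.COLOR_BGR2HSV)
P=[]
for u in range(185,310,3):
    col=t[250:290,u].astype(float).mean(1); 
    e=np.diff(cv2.GaussianBlur(col[:,None],(1,3),0)[:,0])
    P.append((u,col))
# tube edges by strongest gradients near the seen centre line
C=[]
for u,col in P:
    g=np.abs(np.gradient(col));c0=265+(u-185)*(276-265)/(325-185)-250
    i=np.arange(40);up=(i>c0-10)&(i<c0);dn=(i>c0)&(i<c0+10)
    a=np.argmax(g*up);b=np.argmax(g*dn);C.append((u,250+(a+b)/2,b-a))
C=np.array(C);print(C[::5]);
k=np.polyfit(C[:,0],C[:,1],1);r=C[:,1]-np.polyval(k,C[:,0]);ok=abs(r)<1;k=np.polyfit(C[ok,0],C[ok,1],1);print(k,ok.sum())
A=onz('top',190,np.polyval(k,190),200);B=onz('top',310,np.polyval(k,310),200);d=(B-A)/np.linalg.norm(B-A);print('axis',A,B,d)
# rim
g=((h[...,1]<60)&(h[...,2]<125)&(h[...,2]>40)).astype(np.uint8)
print('rim top guess',onz('top',370,281,240),'clamp',onz('top',324,276,216))
for p,q,n in(((240,215),(370,281),'rim'),((395,148),(160,264),'head')):print(n,*tri(p,q))
E
```

```text
button [512.4 115.9 211.2] 0.9707230521355632
hole [508.9 120.9 207. ]
hole [514.5 162.1 207. ]
hole [518.4 206.7 207. ]
[[185.  265.   10. ]
 [200.  267.5   9. ]
 [215.  268.5  11. ]
 [230.  269.5  11. ]
 [245.  271.   12. ]
 [260.  269.5  17. ]
 [275.  275.   14. ]
 [290.  276.   14. ]
 [305.  276.5  13. ]]
[  0.1 247.9] 39
axis [505.6 186.3 200. ] [474.8 -85.3 200. ] [-0.1 -1.   0. ]
rim top guess [ 463.9 -216.   240. ] clamp [ 476.9 -116.6  216. ]
rim [ 464.8 -216.1  230.1] 2.6720372735997175
head [513.4 258.2 192.8] 4.8719514972890225
```

Call:
servo_tool --fingers '[0,0,0,0,0,0,0,0]' --pt "0.04 -0.046 -0.011" --pt "0.04 -0.046 -0.011" --pt "0.04 -0.046 -0.011" --pt "0.04 -0.046 -0.011" --pt "0.04 -0.046 -0.011" --pt "0.04 -0.046 -0.011" --pt "0.036 -0.0495 -0.011" --pt "0.036 -0.0495 -0.011" --yaw '[0,0,0,0,0,0,0,0]'

```text
clock: 1.2
tool_pos: [406.8, -146.0, 319.8]
ee_rot: [0.0, 0.978, 0.207, 0.0]
wrist_force: [1.2, -0.5, -0.1]
finger_gap: 85.5
grip_force: 0.0
```

Call:
servo_tool --fingers '[0,0,0,0,0,0,0,0]' --pt "0.025 -0.046 -0.004" --pt "0.033 -0.041 -0.004" --pt "0.039 -0.034 -0.004" --pt "0.045 -0.027 -0.004" --pt "0.049 -0.019 -0.004" --pt "0 0 0" --pt "-0.006 -0.06 0" --pt "-0.006 -0.06 0" --yaw '[-0.175,-0.175,-0.175,-0.175,-0.175,-0.175,0,0]'

```text
clock: 2.2
tool_pos: [307.1, 113.6, 338.7]
ee_rot: [-0.001, 0.743, 0.67, -0.0]
wrist_force: [-0.7, 0.9, 1.3]
finger_gap: 85.2
grip_force: 0.0
```

```bash
python3 -c "
from plant import *
s=read_state();print(s['q'],s['tool_pos'],s['ee_rot'])"
```

```text
[ 0.33559478 -0.23372128 -0.64126881  2.05386838 -0.14700132  1.28087946
 -0.35341768] [307.08256643 113.61705779 338.73756483] [-1.17938930e-03  7.42715839e-01  6.69605606e-01 -3.52011637e-04]
```

Call:
servo_tool --fingers '[0,0,0]' --pt "-0.006 -0.06 0" --pt "-0.006 -0.06 0" --pt "0 0 0" --yaw '[0,0,0]'

```text
clock: 2.58
tool_pos: [254.0, 120.4, 338.4]
ee_rot: [0.003, 0.741, 0.672, -0.003]
wrist_force: [-0.1, -0.1, 0.1]
finger_gap: 85.3
grip_force: 0.0
```

```bash
python3 -c "
from plant import *
s=read_state();print(s['q'],s['tool_pos'],s['ee_rot'])"
```

```text
[-0.12347053 -0.30803412 -0.34002542  2.13026159 -0.09762506  1.30857412
 -0.52069407] [253.95654095 120.39975788 338.36841205] [ 0.00270536  0.74085544  0.67165139 -0.00320917]
```

Overreaching gives no useful tilt, so the tool stays upright. An upright pad whose lower edge sits about 6.5 mm above the arm's axis meets the tube right at the button's flush height, so it can still press the button flush. I'll hover over the button and measure.

Call:
servo_tool --fingers '[0,0,0,0,0,0]' --pt "0.007 0.06 0.008" --pt "0.007 0.06 0.008" --pt "0.007 0.06 0.008" --pt "0.007 0.06 0.008" --pt "0 0 0" --pt "0 0 0" --yaw '[0,0,0,0,0,0]'

```text
clock: 3.32
tool_pos: [497.3, 119.0, 305.0]
ee_rot: [0.002, 0.745, 0.667, -0.004]
wrist_force: [0.2, 0.6, -0.6]
finger_gap: 85.3
grip_force: 0.0
```

Run:
```python
from plant import *
import cv2,numpy as np,pickle
S=read_state()
c=capture('wrist');c['s']=S;pickle.dump(c,open('w1.pkl','wb'));cv2.imwrite('pics/w1.png',c['frame'])
print(S['tool_pos'],S['ee_rot'],S['q'],S['clock']);print(c['fov_y'],c['cx'],c['cy'],np.round(c['tool_from_camera'],3).tolist())
```

```text
[497.30896168 119.02359354 305.02915313] [ 0.00172057  0.7446368   0.66745384 -0.00429518] [-0.06904839  0.15831766 -0.28627981  1.79947345  0.05467987  1.19736957
 -0.48143098] 3.325
65.70646984690485 321.7794670223197 238.45411020052862 [[0.001, 0.951, 0.31, 78.408], [1.0, -0.001, -0.0, 1.418], [-0.0, 0.31, -0.951, -143.432], [0.0, 0.0, 0.0, 1.0]]
```

View pics/w1.png

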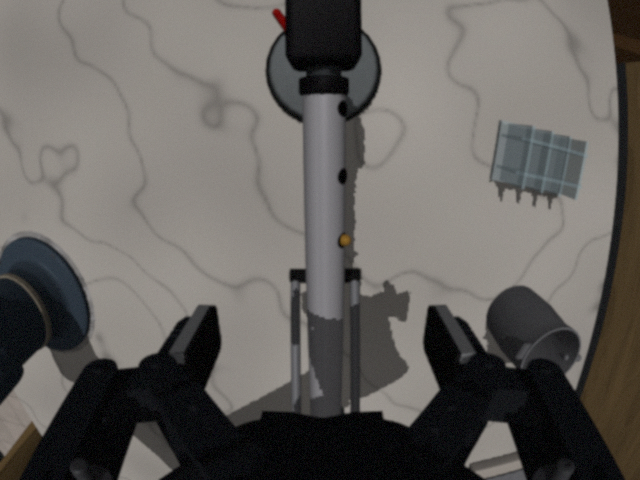

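The wrist view shows the tube running vertically at columns ~305–346, with the collar at row 85, free holes at (343,107) and (342,176), and the button at (345,241).

```bash
cat >> h.py <<'E'
from scipy.spatial.transform import Rotation as R
def wray(c,u,v):
    f=240/np.tan(np.radians(c['fov_y']/2));dx,dy=u-c['cx'],v-c['cy'];r=np.hypot(dx,dy);t=r/f
    k=np.sin(t)/max(r,1e-9);d=np.array([dx*k,-dy*k,-np.cos(t)])
    s=c['s'];q=s['ee_rot'];W=R.from_quat([q[1],q[2],q[3],q[0]]).as_matrix();T=np.array(c['tool_from_camera'])
    return np.array(s['tool_pos'])+W@T[:3,3],W@T[:3,:3]@d
def wz(c,u,v,z):
    o,d=wray(c,u,v);return o+d*(z-o[2])/d[2]
E
python3 - <<'E'
from h import *
import pickle
np.set_printoptions(precision=1,suppress=True)
c=pickle.load(open('w1.pkl','rb'));f=c['frame'];h=cv2.cvtColor(f,cv2.COLOR_BGR2HSV)
m=((h[...,0]>12)&(h[...,0]<32)&(h[...,1]>100)).astype(np.uint8);m[:, :300]=0;m[:,400:]=0;m[270:]=0
print('brass',cv2.connectedComponentsWithStats(m)[2:])
g=f.astype(float).mean(2)
dk=(g[90:200,335:350]<60).astype(np.uint8);print('holes',[x.tolist() for x in cv2.connectedComponentsWithStats(dk)[2:]])
q=[]
for v in range(110,310,8):
    e=np.gradient(cv2.GaussianBlur(g[v:v+1],(5,1),0)[0]);i=np.arange(640)
    a=np.argmax(np.abs(e)*((i>290)&(i<318)));b=np.argmax(np.abs(e)*((i>325)&(i<355)));q.append((v,a,b))
q=np.array(q);print(q.T)
v0=np.array(q)[:,0]
L=np.array([wz(c,a,v,200) for v,a,b in q]);Rr=np.array([wz(c,b,v,200) for v,a,b in q]);M=(L+Rr)/2
k=np.polyfit(M[:,1],M[:,0],1);r=M[:,0]-np.polyval(k,M[:,1]);ok=abs(r)<1.5;k=np.polyfit(M[ok,1],M[ok,0],1);print('axis x=',k,'at 117',np.polyval(k,117),np.linalg.norm(L-Rr,axis=1))
b=cv2.connectedComponentsWithStats(m)[3][1];print(b,'button z208',wz(c,*b,210),'holes',wz(c,343,107,207),wz(c,342,176,207),wz(c,345,241,207))
o1,d1=wray(c,*b)
for n,p in(('scene',(359,164.7)),('top',(220,262))):
    o2,d2=ray(n,*p);s=np.linalg.lstsq(np.c_[d1,-d2],o2-o1,rcond=None)[0];print(n,o1+d1*s[0],o2+d2*s[1])
E
```

```text
brass (array([[     0,      0,    640,    480, 306994],
       [   357,      4,      1,      1,      1],
       [   310,     16,      1,      1,      1],
       [   358,     20,      1,      1,      1],
       [   357,     28,      1,      1,      1],
       [   359,     30,      1,      1,      1],
       [   357,     37,      2,      1,      2],
       [   351,     45,      1,      1,      1],
       [   353,     44,      1,      1,      1],
       [   359,     45,      1,      1,      1],
       [   349,     46,      1,      1,      1],
       [   351,     50,      1,      1,      1],
       [   357,     51,      2,      2,      2],
       [   318,     54,      2,      2,      2],
       [   348,     54,      4,      5,      6],
       [   306,     57,      1,      1,      1],
       [   322,     56,      1,      1,      1],
       [   336,     57,      1,      1,      1],
       [   321,     59,      2,      2,      2],
       [   341,     58,      1,      1,      1],
       [   353,     59,      1,      1,      1],
       [   356,     59,      1,      1,      1],
       [   303,
[... 4479 characters left out ...]
]]
[[110 118 126 134 142 150 158 166 174 182 190 198 206 214 222 230 238 246
  254 262 270 278 286 294 302]
 [294 302 302 302 302 303 302 303 303 303 303 303 303 304 304 304 304 304
  305 305 291 305 300 291 291]
 [338 345 341 342 342 342 342 342 338 339 354 354 353 354 354 354 354 353
  342 353 344 344 351 351 352]]
axis x= [  0.1 489.1] at 117 499.75949282988597 [28.8 28.2 25.6 26.4 26.4 25.9 26.6 26.1 23.5 24.3 34.6 34.8 34.3 34.5
 34.7 35.  35.2 34.8 26.4 34.6 38.5 28.6 37.8 44.9 46.1]
[357.   4.] button z208 [537.4 271.1 210. ] holes [521.3 203.9 207. ] [516.2 159.1 207. ] [514.  114.2 207. ]
scene [539.5 276.4 192.6] [459.3 185.9 154.8]
top [ 424.4   -8.5 1119.8] [ 475.2  -39.6 1116.6]
```

Run:
```python
from h import *
import pickle
np.set_printoptions(precision=2,suppress=True)
c=pickle.load(open('w1.pkl','rb'))
E=[(v,302+ (v-118)*3/(262-118)) for v in range(118,263,24)]
L=np.array([wz(c,u,v,201) for v,u in E]);k=np.polyfit(L[:,1],L[:,0],1)
n=np.hypot(1,k[0]);print('slope',k[0],'axis x at y=117.6',np.polyval(k,117.6)+14*n)
Rr=np.array([wz(c,u,v,201) for v,u in((126,341.5),(150,342.5),(254,343))]);print('right edge offsets from left', (Rr[:,0]-np.polyval(k,Rr[:,1]))/n)
b=(344.4,239.8);o1,d1=wray(c,*b);print('z210',wz(c,*b,210))
for n,p in(('scene',(359,164.7)),('top',(220,262))):
    o2,d2=ray(n,*p);s=np.linalg.lstsq(np.c_[d1,-d2],o2-o1,rcond=None)[0];print(n,o1+d1*s[0],o2+d2*s[1])
```

```text
slope 0.10009865507601444 axis x at y=117.6 500.22202795879804
right edge offsets from left [25.69 26.34 27.1 ]
z210 [513.6  116.16 210.  ]
scene [513.58 116.48 210.91] [512.05 115.56 211.19]
top [513.59 116.34 210.51] [512.78 116.36 210.48]
```

Call:
servo_tool --fingers '[1,1,1,1,1,1,1,1]' --pt "0.0035 0.002 0" --pt "0 0 0.02" --pt "0 0 0.02" --pt "0 0 0.02" --pt "0 0 0.02" --pt "0 0 0.004" --pt "0 0 0.002" --pt "0 0 0" --yaw '[-0.009,0,0,0,0,0,0,0]'

```text
clock: 4.58
tool_pos: [499.6, 123.4, 220.5]
ee_rot: [0.003, 0.741, 0.672, -0.003]
wrist_force: [0.2, -0.0, 1.0]
finger_gap: 0.2
grip_force: 0.0
```

```bash
python3 -c "
from plant import *
s=read_state();print(s['tool_pos'],s['ee_rot'],s['wrist_force'],s['finger_gap'],s['qvel'])"
```

```text
[499.59554751 123.36282679 220.5048718 ] [ 0.00300787  0.74064972  0.67187722 -0.00315418] [ 0.16372328 -0.00296862  1.00603468] 0.17939807591971713 [ 3.47445113e-03 -3.18626577e-03  1.98161887e-06 -1.54510443e-03
 -7.41313803e-04  4.02380958e-04 -7.04048024e-04]
```

Call:
servo_tool --fingers '[1,1,1,1,1]' --pt "0 0 0.001" --pt "0 0 0.001" --pt "0 0 0.001" --pt "0 0 0.001" --pt "0 0 0.001" --yaw '[0,0,0,0,0]'

```text
clock: 5.2
tool_pos: [499.1, 123.0, 214.7]
ee_rot: [0.003, 0.741, 0.672, -0.004]
wrist_force: [-0.4, -0.0, -0.3]
finger_gap: 0.2
grip_force: 0.0
```

Call:
servo_tool --fingers '[1]' --pt "0 0 0.001" --yaw '[0]'

```text
clock: 5.32
tool_pos: [499.2, 123.0, 214.0]
ee_rot: [0.003, 0.741, 0.672, -0.004]
wrist_force: [-1.9, -0.2, 6.8]
finger_gap: 0.3
grip_force: 2.9
```

Call:
servo_tool --fingers '[1]' --pt "0 0 0.001" --yaw '[0]'

```text
clock: 5.45
tool_pos: [499.3, 123.0, 213.9]
ee_rot: [0.003, 0.741, 0.672, -0.004]
wrist_force: [-4.1, -1.1, 10.9]
finger_gap: -0.0
grip_force: 5.7
```

Call:
servo_tool --fingers '[0,0,0,0,0,0,0,0]' --pt "-0.002 0 -0.02" --pt "0 0 0" --pt "0 0 0" --pt "0 0 0" --pt "0 0 0" --pt "0 0 0.02" --pt "0 0 0.006" --pt "0 0 0" --yaw '[0,0,0,0,0,0,0,0]'

```text
clock: 6.45
tool_pos: [498.7, 120.9, 206.4]
ee_rot: [0.002, 0.741, 0.672, -0.004]
wrist_force: [1.1, 0.5, 0.2]
finger_gap: 85.5
grip_force: 0.0
```

Call:
servo_tool --fingers '[0]' --pt "0 0 0" --yaw '[0]'

```text
clock: 6.58
tool_pos: [499.3, 121.2, 207.3]
ee_rot: [0.003, 0.741, 0.672, -0.003]
wrist_force: [0.9, -0.1, -0.3]
finger_gap: 85.2
grip_force: 0.0
```

Call:
servo_tool --fingers '[0.5,0.5,0.5,0.55,0.57,0.59,0.61,0.63]' --pt "0 0 0.0005" --pt "0 0 0" --pt "0 0 0" --pt "0 0 0" --pt "0 0 0" --pt "0 0 0" --pt "0 0 0" --pt "0 0 0" --yaw '[0,0,0,0,0,0,0,0]'

```text
clock: 7.58
tool_pos: [500.4, 120.8, 206.7]
ee_rot: [0.004, 0.741, 0.672, -0.002]
wrist_force: [5.0, -0.5, -1.5]
finger_gap: 31.8
grip_force: 2.4
```

Call:
servo_tool --fingers '[0.65,0.67]' --pt "0 0 0" --pt "0 0 0" --yaw '[0,0]'

```text
clock: 7.82
tool_pos: [500.6, 120.8, 206.8]
ee_rot: [0.004, 0.741, 0.672, -0.002]
wrist_force: [5.6, -1.1, -1.2]
finger_gap: 28.6
grip_force: 2.8
```

Call:
servo_tool --fingers '[0.69,0.71,0.73,0.75]' --pt "0 0 0" --pt "0 0 0" --pt "0 0 0" --pt "0 0 0" --yaw '[0,0,0,0]'

```text
clock: 8.32
tool_pos: [499.2, 121.0, 206.9]
ee_rot: [0.003, 0.741, 0.672, -0.003]
wrist_force: [2.2, -0.4, 5.2]
finger_gap: 21.9
grip_force: 21.2
```

Call:
servo_tool --fingers '[0.8,1,1]' --pt "0 0 0" --pt "0 0 0" --pt "0 0 0" --yaw '[0,0,0]'

```text
clock: 8.7
tool_pos: [499.2, 121.0, 207.2]
ee_rot: [0.003, 0.741, 0.672, -0.003]
wrist_force: [-0.2, -1.1, 6.9]
finger_gap: 19.3
grip_force: 51.4
```

The gap of 19 mm shows the pad edge is sitting about 10 mm above the axis, which is too high. I'll open a little, go 3.5 mm lower and close again.

Call:
servo_tool --fingers '[0.45,0.45,0.45,0.5,0.55,0.58,0.61,0.64]' --pt "0 0 0" --pt "0 0 0" --pt "0 0 0.0035" --pt "0 0 0" --pt "0 0 0" --pt "0 0 0" --pt "0 0 0" --pt "0 0 0" --yaw '[0,0,0,0,0,0,0,0]'

```text
clock: 9.7
tool_pos: [500.8, 120.8, 203.2]
ee_rot: [0.004, 0.741, 0.672, -0.002]
wrist_force: [4.7, -0.7, -1.9]
finger_gap: 30.7
grip_force: 2.7
```

Call:
servo_tool --fingers '[0.66,0.68,0.7,0.72]' --pt "0 0 0" --pt "0 0 0" --pt "0 0 0" --pt "0 0 0" --yaw '[0,0,0,0]'

```text
clock: 10.2
tool_pos: [499.2, 120.9, 203.4]
ee_rot: [0.003, 0.741, 0.672, -0.003]
wrist_force: [1.9, -0.7, 5.1]
finger_gap: 24.4
grip_force: 32.9
```

Call:
servo_tool --fingers '[0.8,1,1]' --pt "0 0 0" --pt "0 0 0" --pt "0 0 0" --yaw '[0,0,0]'

```text
clock: 10.58
tool_pos: [499.2, 120.9, 203.7]
ee_rot: [0.003, 0.741, 0.672, -0.004]
wrist_force: [2.0, -1.3, 7.1]
finger_gap: 22.9
grip_force: 57.2
```

Call:
servo_tool --fingers '[1,1,1]' --pt "-0.001 0 0" --pt "-0.001 0 0" --pt "-0.001 0 0" --yaw '[0,0,0]'

```text
clock: 10.95
tool_pos: [499.2, 120.5, 203.7]
ee_rot: [0.002, 0.74, 0.672, -0.002]
wrist_force: [3.2, 5.9, 5.2]
finger_gap: 22.6
grip_force: 57.0
```

Call:
servo_tool --fingers '[1]' --pt "-0.001 0 0" --yaw '[0]'

```text
clock: 11.08
tool_pos: [499.1, 119.9, 203.7]
ee_rot: [0.002, 0.74, 0.672, -0.001]
wrist_force: [2.7, 6.4, 3.8]
finger_gap: 22.9
grip_force: 57.6
```

Call:
servo_tool --fingers '[1]' --pt "-0.001 0 0" --yaw '[0]'

```text
clock: 11.2
tool_pos: [499.0, 119.0, 203.7]
ee_rot: [0.002, 0.74, 0.672, -0.001]
wrist_force: [3.4, 7.2, 5.1]
finger_gap: 22.8
grip_force: 57.6
```

Call:
servo_tool --fingers '[1]' --pt "-0.001 0 0" --yaw '[0]'

```text
clock: 11.32
tool_pos: [498.9, 118.2, 203.7]
ee_rot: [0.002, 0.74, 0.672, -0.001]
wrist_force: [3.4, 7.3, 4.0]
finger_gap: 23.1
grip_force: 57.2
```

Call:
servo_tool --fingers '[1]' --pt "-0.001 0 0" --yaw '[0]'

```text
clock: 11.45
tool_pos: [498.9, 117.9, 203.7]
ee_rot: [0.002, 0.74, 0.673, -0.001]
wrist_force: [3.3, 7.9, 3.5]
finger_gap: 22.6
grip_force: 57.3
```

Call:
servo_tool --fingers '[1,1]' --pt "-0.001 0 0" --pt "-0.001 0 0" --yaw '[0,0]'

```text
clock: 11.7
tool_pos: [498.8, 117.5, 203.7]
ee_rot: [0.001, 0.74, 0.673, 0.0]
wrist_force: [5.2, 11.7, 2.2]
finger_gap: 22.9
grip_force: 57.0
```

Call:
servo_tool --fingers '[1,1]' --pt "-0.0015 0 0" --pt "-0.0015 0 0" --yaw '[0,0]'

```text
clock: 11.95
tool_pos: [498.6, 115.3, 203.8]
ee_rot: [0.001, 0.74, 0.673, 0.001]
wrist_force: [3.6, 10.9, 2.4]
finger_gap: 23.2
grip_force: 57.0
```

Call:
servo_tool --fingers '[1,1,1]' --pt "-0.0015 0 0" --pt "-0.0015 0 0" --pt "-0.0015 0 0" --yaw '[0,0,0]'

```text
clock: 12.32
tool_pos: [497.9, 108.2, 203.7]
ee_rot: [0.002, 0.74, 0.673, -0.001]
wrist_force: [3.1, 6.6, 3.7]
finger_gap: 22.9
grip_force: 57.4
```

Run:
```python
from h import *
import pickle
S=read_state();c=capture('wrist');c['s']=S;pickle.dump(c,open('w2.pkl','wb'))
print(S['tool_pos'],S['wrist_force'])
cv2.imwrite('pics/w2.png',cv2.resize(c['frame'][40:300,220:440],None,fx=2.3,fy=2.3,interpolation=2))
```

```text
[497.85730853 108.21615751 203.73527213] [3.09673776 6.62424774 3.68655003]
```

View pics/w2.png

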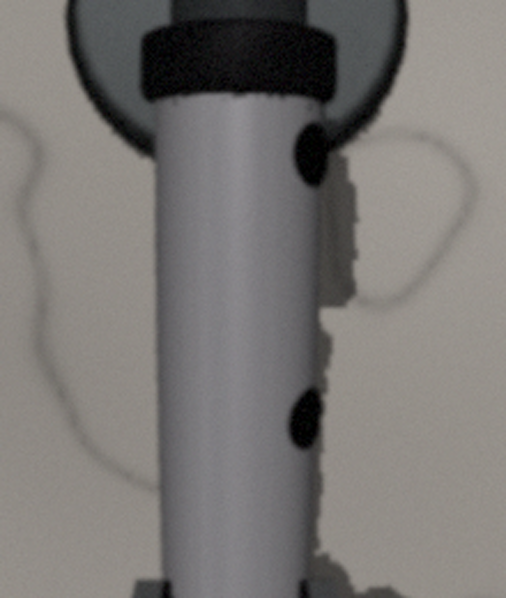

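The wrist crop shows the collar and both free holes (full-frame about (355.7,106.5) and (352.6,221.7)). The button is hidden under the pads, and the collar has moved away from the head, so the tube is sliding.

Run:
```python
from h import *
import pickle
c=pickle.load(open('w2.pkl','rb'))
a,b=wz(c,355.7,106.5,207),wz(c,352.6,221.7,207);print(a,b,np.linalg.norm(a-b))
d=pickle.load(open('w1.pkl','rb'));print(wz(d,343,105.5,207),wz(d,342.2,175.9,207),wz(d,344.4,239.8,210))
```

```text
[519.76780801 190.64969257 207.        ] [515.09691485 146.42719738 207.        ] 44.46848685634154
[521.41586404 204.84446864 207.        ] [516.30140481 159.17196605 207.        ] [513.59733808 116.16231724 210.        ]
```

Call:
servo_tool --fingers '[1,1,1,1,1,1,1,1]' --pt "-0.003 0 0" --pt "-0.003 0 0" --pt "-0.003 0 0" --pt "-0.003 0 0" --pt "-0.003 0 0" --pt "-0.003 0 0" --pt "-0.003 0 0" --pt "-0.002 0 0" --yaw '[0,0,0,0,0,0,0,0]'

```text
clock: 13.38
tool_pos: [495.5, 85.2, 203.7]
ee_rot: [0.002, 0.74, 0.673, -0.001]
wrist_force: [2.9, 7.2, 3.4]
finger_gap: 22.7
grip_force: 57.2
```

Call:
servo_tool --fingers '[1,1]' --pt "-0.001 0 0" --pt "-0.001 0 0" --yaw '[0,0]'

```text
clock: 13.62
tool_pos: [495.0, 80.3, 203.7]
ee_rot: [0.003, 0.741, 0.672, -0.003]
wrist_force: [1.9, 0.8, 6.2]
finger_gap: 22.8
grip_force: 58.0
```

Run:
```python
from h import *
import pickle
S=read_state();c=capture('wrist');c['s']=S;pickle.dump(c,open('w3.pkl','wb'))
print(S['tool_pos'],S['wrist_force'])
s=capture('scene')['frame']
o=np.zeros((600,800,3),np.uint8);o[:598,:506]=cv2.resize(c['frame'][40:300,220:440],None,fx=2.3,fy=2.3,interpolation=2)
k=cv2.resize(s[120:220,330:420],None,fx=3.2,fy=3.2,interpolation=2);o[:320,510:510+288]=k
cv2.imwrite('pics/w3.png',o)
```

```text
[495.00513119  80.27547897 203.6984099 ] [1.93779469 0.80690879 6.2166984 ]
```

View pics/w3.png

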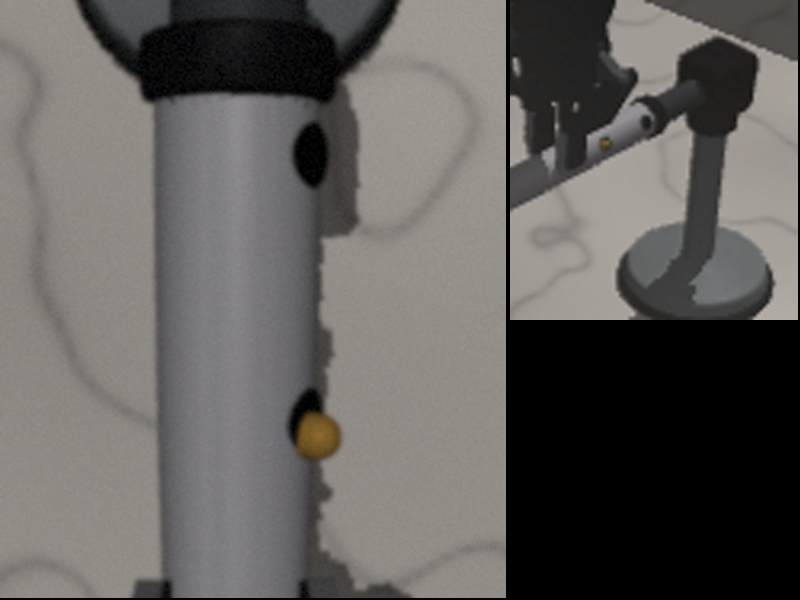

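The button has clicked out in the very next hole: brass is proud at (316,436) in the crop and one free hole is still nearer the collar. I'll release, rise, and go to the leg.

Call:
servo_tool --fingers '[0,0,0,0,0,0.5,1,1]' --pt "0 0 0" --pt "0 0 0" --pt "0 0 0" --pt "0 0 -0.03" --pt "0 0 -0.03" --pt "-0.058 -0.0125 0" --pt "-0.058 -0.0125 0" --pt "-0.058 -0.0125 0" --yaw '[0,0,0,0,0,0,0,0]'

```text
clock: 14.72
tool_pos: [439.6, -90.9, 264.7]
ee_rot: [0.003, 0.741, 0.672, -0.004]
wrist_force: [2.0, -0.9, 0.7]
finger_gap: 32.3
grip_force: 0.0
```

Call:
servo_tool --fingers '[1,1,1,1,1,1,1,1]' --pt "0 0 0" --pt "0 0 0" --pt "0 0 0" --pt "0 0 0" --pt "0 0 0" --pt "0 0 0" --pt "0 0 0" --pt "0 0 0" --yaw '[0.175,0.175,0.175,0.175,0.175,0.175,0.175,0.175]'

```text
clock: 15.72
tool_pos: [440.2, -89.3, 264.4]
ee_rot: [0.004, 0.999, 0.034, -0.002]
wrist_force: [-0.1, 0.5, 0.0]
finger_gap: 0.2
grip_force: 0.0
```

Call:
servo_tool --fingers '[1,1]' --pt "0 0 0" --pt "0 0 0" --yaw '[0.17,0]'

```text
clock: 15.98
tool_pos: [440.4, -89.3, 264.5]
ee_rot: [0.005, 0.999, -0.047, -0.001]
wrist_force: [0.4, -0.1, -0.5]
finger_gap: 0.1
grip_force: 0.0
```

Run:
```python
from h import *
import pickle
S=read_state();c=capture('wrist');c['s']=S;pickle.dump(c,open('w4.pkl','wb'))
print(S['tool_pos'],S['ee_rot'],S['q'],S['wrist_force'],S['clock'])
o=np.zeros((600,640,3),np.uint8);o[:360]=cv2.resize(c['frame'],(480,360))[:, :0].any() if 0 else 0
t=capture('top')['frame'][220:320,140:440];s=capture('scene')['frame'][120:320,180:420]
o=np.zeros((600,800,3),np.uint8);o[:300,:400]=cv2.resize(c['frame'],(400,300),interpolation=3);o[:300,410:770]=cv2.resize(s,(360,300),interpolation=2);o[310:560,:750]=cv2.resize(t,(750,250),interpolation=2)
cv2.imwrite('pics/w4.png',o)
```

```text
[440.35939667 -89.29319843 264.51905477] [ 0.00458723  0.99886939 -0.04729914 -0.00129691] [ 0.15354818  0.06767975 -0.05667904  1.99412742  0.01486309  1.0820748
 -1.57542905] [ 0.40253102 -0.08331094 -0.52283824] 15.975
```

View pics/w4.png

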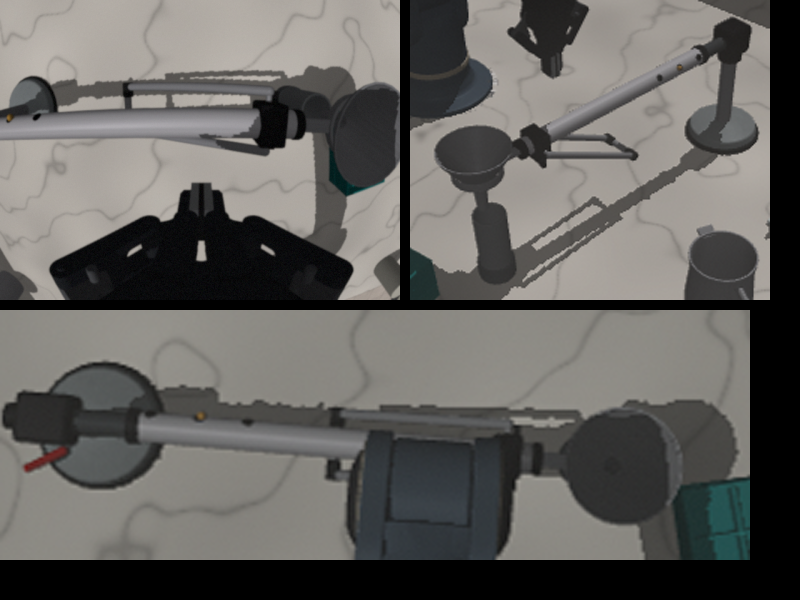

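The picture shows the spout standing over the mold and the leg folded. The shut fingers are beside the near side bar, at wrist panel (200,185) against the bar at about (230,145).

Call:
servo_tool --fingers '[1,1,1,1,1,1]' --pt "0 0 0.034" --pt "0 0 0.033" --pt "0 0.001 0.005" --pt "0 0.001 0.005" --pt "0 0 0.0047" --pt "0 0 0" --yaw '[0,0,0,0,0,0]'

```text
clock: 16.88
tool_pos: [440.7, -92.1, 183.5]
ee_rot: [0.005, 0.999, -0.048, -0.0]
wrist_force: [-0.3, 0.4, 0.2]
finger_gap: 0.1
grip_force: 0.0
```

Run:
```python
from h import *
import pickle
S=read_state();c=capture('wrist');c['s']=S;pickle.dump(c,open('w5.pkl','wb'))
d=pickle.load(open('w4.pkl','rb'));print('clamp',wz(d,435,197,216))
s=capture('scene')['frame'][100:230,200:400]
o=np.zeros((600,800,3),np.uint8);o[:330,:440]=cv2.resize(c['frame'][140:360,160:600][:, :440],(440,220),interpolation=3).repeat(1,0) if 0 else cv2.resize(c['frame'][150:350,180:447],(440,330),interpolation=2)
o[335:595,:400]=cv2.resize(s,(400,260),interpolation=2)
cv2.imwrite('pics/w5.png',o)
```

```text
clamp [ 476.01429318 -156.09779068  216.        ]
```

View pics/w5.png

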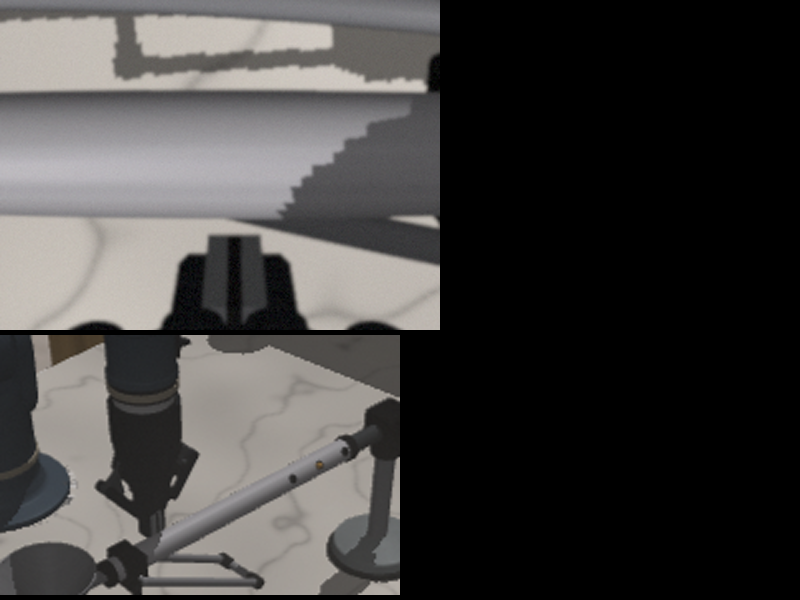

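The fingers are just off the near bar, which hangs lower than I assumed. I'll triangulate the foot bar's ends.

Run:
```python
from h import *
import pickle
np.set_printoptions(precision=1,suppress=True)
for p,q in(((328.7,223.3),(274,260)),((313.3,211.3),(274,284)),((324,226),(256,262)),):print(*tri(p,q))
S=read_state();print(S['tool_pos'],S['wrist_force'])
c=pickle.load(open('w5.pkl','rb'))
# near bar centre in wrist crop (440px wide = 267px)
for z in(170,180,188):print(z,wz(c,180+430*.607,150+243*.606,z),wz(c,180+300*.607,150+228*.606,z))
```

```text
[518.9   1.3 105.2] 1.9138815522015225
[462.5   4.1 110.2] 4.463696574342174
[502.1  34.1  70.9] 42.778604227709934
[440.7 -92.1 183.5] [0.4 0.6 0.2]
170 [ 434.  -151.6  170. ] [ 443.8 -112.7  170. ]
180 [ 439.6 -148.3  180. ] [ 448.7 -111.8  180. ]
188 [ 444.  -145.7  188. ] [ 452.7 -111.1  188. ]
```

The leg hangs at about 0.48 rad, so contact is about 10 mm lower. I'll continue along the same arc.

Call:
servo_tool --fingers '[1,1,1,1,1]' --pt "0.002 0.001 0.005" --pt "0 0.001 0.005" --pt "0 0.002 0.002" --pt "0 0.002 0.002" --pt "0 0 0" --yaw '[0,0,0,0,0]'

```text
clock: 17.7
tool_pos: [441.8, -98.3, 169.1]
ee_rot: [0.004, 0.999, -0.048, -0.001]
wrist_force: [-0.3, -0.1, 0.6]
finger_gap: -0.3
grip_force: 0.2
```

Call:
servo_tool --fingers '[1,1,1,1]' --pt "0 0.005 0.005" --pt "0 0.005 0.005" --pt "0 0.003 0.0015" --pt "0 0.003 0.0015" --yaw '[0,0,0,0]'

```text
clock: 18.2
tool_pos: [440.1, -114.4, 156.1]
ee_rot: [0.004, 0.999, -0.048, -0.001]
wrist_force: [1.0, 3.9, 0.3]
finger_gap: -0.3
grip_force: 1.3
```

Call:
servo_tool --fingers '[1,1,1,1]' --pt "0 0.003 0.001" --pt "0 0.003 0.001" --pt "0 0.003 0.001" --pt "0 0.003 0" --yaw '[0,0,0,0]'

```text
clock: 18.7
tool_pos: [438.9, -126.1, 153.2]
ee_rot: [0.004, 0.999, -0.048, -0.001]
wrist_force: [0.4, 5.6, -0.2]
finger_gap: -0.2
grip_force: 2.3
```

Call:
servo_tool --fingers '[1,1]' --pt "0 0.0015 0" --pt "0 0.0015 0" --yaw '[0,0]'

```text
clock: 18.95
tool_pos: [438.6, -128.8, 153.3]
ee_rot: [0.004, 0.999, -0.048, -0.001]
wrist_force: [1.1, 5.6, -1.2]
finger_gap: -0.2
grip_force: 2.5
```

Call:
servo_tool --fingers '[1]' --pt "0 0.0015 0" --yaw '[0]'

```text
clock: 19.08
tool_pos: [438.5, -129.9, 153.2]
ee_rot: [0.004, 0.999, -0.048, -0.001]
wrist_force: [1.2, 8.2, -1.3]
finger_gap: -0.2
grip_force: 2.5
```

Call:
servo_tool --fingers '[1]' --pt "0 0.001 0" --yaw '[0]'

```text
clock: 19.2
tool_pos: [438.3, -130.9, 153.2]
ee_rot: [0.004, 0.999, -0.048, -0.001]
wrist_force: [-0.0, 6.9, -1.0]
finger_gap: -0.2
grip_force: 2.6
```

Call:
servo_tool --fingers '[1]' --pt "0 0.001 0" --yaw '[0]'

```text
clock: 19.32
tool_pos: [438.1, -131.8, 153.2]
ee_rot: [0.004, 0.999, -0.048, -0.001]
wrist_force: [0.4, 7.8, -1.5]
finger_gap: 0.2
grip_force: 2.8
```

Call:
servo_tool --fingers '[1,1]' --pt "0 0.001 0" --pt "0 0.001 0" --yaw '[0,0]'

```text
clock: 19.58
tool_pos: [437.9, -132.8, 153.2]
ee_rot: [0.003, 0.999, -0.048, -0.002]
wrist_force: [0.5, 10.6, 0.8]
finger_gap: 0.1
grip_force: 4.4
```

Call:
servo_tool --fingers '[1]' --pt "0 0.001 0" --yaw '[0]'

```text
clock: 19.7
tool_pos: [437.8, -133.0, 153.3]
ee_rot: [0.003, 0.999, -0.047, -0.002]
wrist_force: [1.1, 11.8, 1.2]
finger_gap: 0.2
grip_force: 5.2
```

Call:
servo_tool --fingers '[1]' --pt "0 0.001 0" --yaw '[0]'

```text
clock: 19.82
tool_pos: [437.8, -133.3, 153.3]
ee_rot: [0.002, 0.999, -0.047, -0.002]
wrist_force: [-0.3, 13.7, 2.4]
finger_gap: 0.2
grip_force: 6.3
```

Call:
servo_tool --fingers '[1,1,1,1,1,1,1]' --pt "0 -0.005 0" --pt "0 -0.015 0" --pt "-0.02 -0.01 -0.03" --pt "-0.01 0 -0.055" --pt "0 0 -0.055" --pt "0 0.04 -0.03" --pt "0 0 0" --yaw '[0,0,0,0,0,0,0]'

```text
clock: 20.7
tool_pos: [408.3, -145.7, 326.5]
ee_rot: [0.006, 0.999, -0.051, 0.002]
wrist_force: [-0.7, 0.1, -1.1]
finger_gap: -0.2
grip_force: 0.0
```

Run:
```python
from h import *
S=read_state();print(S['tool_pos'],S['wrist_force'],S['clock'])
s=capture('scene')['frame'];t=capture('top')['frame'];w=capture('wrist')['frame']
cv2.imwrite('pics/s6f.png',s)
o=np.zeros((600,800,3),np.uint8);o[:350,:490]=cv2.resize(s[110:310,180:460],(490,350),interpolation=2);o[:225,500:800]=cv2.resize(w,(300,225),interpolation=3);o[355:598,:800]=cv2.resize(t[110:360,140:500][100:210],(800,243),interpolation=2)
cv2.imwrite('pics/s6.png',o)
```

```text
[ 408.34696929 -145.68188883  326.45178379] [-0.65749715  0.07045163 -1.1043741 ] 20.7
```

View pics/s6.png

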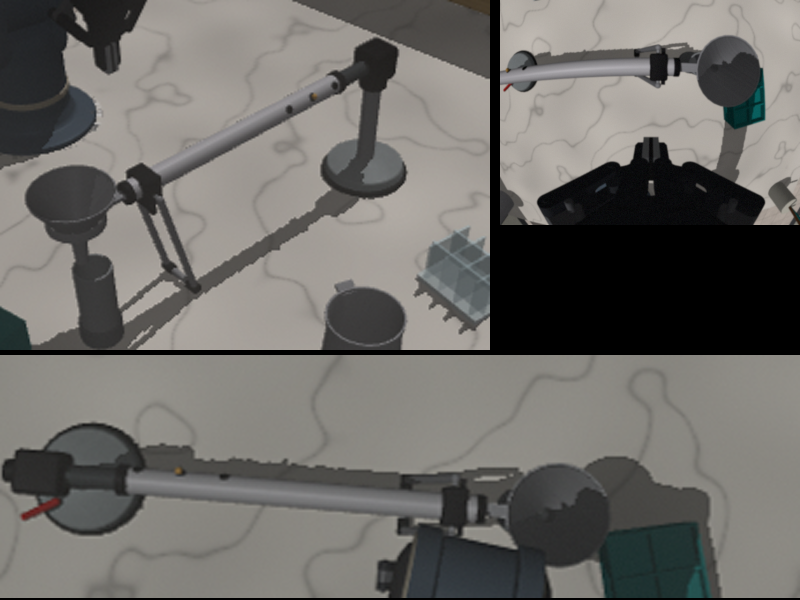

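The leg has swung most of the way, but its foot (scene panel (165,266)–(195,290)) still looks short of upright. I'll check by triangulation.

Run:
```python
from h import *
np.set_printoptions(precision=1,suppress=True)
for p,q in(((291.4,275.7),(322.3,266.6)),((274.3,262),(321.4,284.7))):print(*tri(p,q))
```

```text
[ 504.3 -118.1    8.6] 0.9714621796728721
[ 453.7 -117.9   21.9] 8.528387019234586
```

The foot is still about 39 mm back, so the leg is about 0.2 rad short; the gripper's knuckle probably met the hinge end. I'll straddle the bar with the pads part open from above and use the trailing pad's inner face.

Call:
servo_tool --fingers '[0.62,0.62,0.62,0.62,0.62,0.62,0.62]' --pt "0.0285 -0.001 0.04" --pt "0 0 0.045" --pt "0 0 0.02" --pt "0 0 0.01" --pt "0 0 0.005" --pt "0 0 0.005" --pt "0 0 0" --yaw '[0,0,0,0,0,0,0]'

```text
clock: 21.82
tool_pos: [435.9, -145.2, 198.9]
ee_rot: [0.005, 0.999, -0.048, -0.001]
wrist_force: [-0.7, 0.2, 0.9]
finger_gap: 32.6
grip_force: 0.0
```

Call:
servo_tool --fingers '[0.62,0.62,0.62]' --pt "0.001 0.0015 0.005" --pt "0 0 0.005" --pt "0 0 0.005" --yaw '[0,0,0]'

```text
clock: 22.2
tool_pos: [436.5, -147.0, 183.3]
ee_rot: [0.005, 0.999, -0.048, -0.001]
wrist_force: [0.4, -0.0, -0.4]
finger_gap: 32.5
grip_force: 0.0
```

Call:
servo_tool --fingers '[0.62,0.62]' --pt "0 0 0.005" --pt "0 0 0.005" --yaw '[0,0]'

```text
clock: 22.45
tool_pos: [436.5, -147.0, 173.2]
ee_rot: [0.005, 0.999, -0.048, -0.001]
wrist_force: [-0.4, -0.3, 0.8]
finger_gap: 32.6
grip_force: 0.0
```

Call:
servo_tool --fingers '[0.62,0.62,0.62]' --pt "0 0 0.006" --pt "0 0 0.006" --pt "0 0 0.005" --yaw '[0,0,0]'

```text
clock: 22.82
tool_pos: [436.4, -147.2, 156.2]
ee_rot: [0.005, 0.999, -0.048, -0.001]
wrist_force: [-0.9, 0.2, 0.7]
finger_gap: 32.7
grip_force: 0.0
```

Call:
servo_tool --fingers '[0.66,0.7,0.74,0.78,0.8]' --pt "0 0.002 0" --pt "0 0.001 0" --pt "0 0.001 0" --pt "0 0.001 0" --pt "0 0 0" --yaw '[0,0,0,0,0]'

```text
clock: 23.45
tool_pos: [436.2, -152.5, 156.9]
ee_rot: [0.005, 0.999, -0.049, -0.001]
wrist_force: [-0.1, -2.1, 2.5]
finger_gap: 17.4
grip_force: 6.2
```

Call:
servo_tool --fingers '[0.81,0.81]' --pt "0 0.001 0" --pt "0 0.001 0" --yaw '[0,0]'

```text
clock: 23.7
tool_pos: [436.1, -153.3, 156.9]
ee_rot: [0.004, 0.999, -0.048, -0.001]
wrist_force: [-0.7, 3.0, 3.9]
finger_gap: 16.4
grip_force: 5.4
```

Call:
servo_tool --fingers '[0.81]' --pt "0 0.001 0" --yaw '[0]'

```text
clock: 23.82
tool_pos: [436.0, -154.4, 156.8]
ee_rot: [0.004, 0.999, -0.048, -0.001]
wrist_force: [-0.2, 4.9, 2.6]
finger_gap: 16.4
grip_force: 4.7
```

Call:
servo_tool --fingers '[0.81]' --pt "0 0.001 0" --yaw '[0]'

```text
clock: 23.95
tool_pos: [435.9, -154.5, 156.8]
ee_rot: [0.004, 0.999, -0.048, -0.001]
wrist_force: [-0.2, 8.0, 3.8]
finger_gap: 16.3
grip_force: 3.9
```

Call:
servo_tool --fingers '[0.81]' --pt "0 0.001 0" --yaw '[0]'

```text
clock: 24.08
tool_pos: [435.9, -154.7, 156.7]
ee_rot: [0.003, 0.999, -0.047, -0.001]
wrist_force: [-0.4, 9.5, 4.8]
finger_gap: 16.5
grip_force: 3.4
```

Call:
servo_tool --fingers '[0.83,0.84]' --pt "0 0 0" --pt "0 0 0" --yaw '[0,0]'

```text
clock: 24.32
tool_pos: [435.7, -155.5, 156.8]
ee_rot: [0.004, 0.999, -0.048, -0.001]
wrist_force: [-1.6, 6.7, 4.2]
finger_gap: 13.7
grip_force: 8.2
```

Call:
servo_tool --fingers '[0.85,0.86]' --pt "0 -0.001 0" --pt "0 -0.001 0" --yaw '[0,0]'

```text
clock: 24.58
tool_pos: [435.6, -156.1, 157.1]
ee_rot: [0.005, 0.999, -0.049, -0.001]
wrist_force: [-3.5, 0.1, 4.8]
finger_gap: 12.5
grip_force: 11.4
```

Call:
servo_tool --fingers '[0.87,0.88]' --pt "0 0 0" --pt "0 0 0" --yaw '[0,0]'

```text
clock: 24.82
tool_pos: [435.5, -156.8, 157.4]
ee_rot: [0.006, 0.999, -0.049, -0.001]
wrist_force: [-4.6, 1.0, 9.2]
finger_gap: 10.5
grip_force: 13.7
```

Call:
servo_tool --fingers '[0.89,0.9]' --pt "0 0 0" --pt "0 0 0" --yaw '[0,0]'

```text
clock: 25.08
tool_pos: [435.6, -157.4, 157.6]
ee_rot: [0.006, 0.999, -0.049, -0.0]
wrist_force: [-3.7, -0.2, 9.5]
finger_gap: 9.3
grip_force: 28.8
```

Call:
servo_tool --fingers '[0.85,0.85,0.85]' --pt "0 0 0.002" --pt "0 0.001 0" --pt "0 0.001 0" --yaw '[0,0,0]'

```text
clock: 25.45
tool_pos: [435.1, -156.3, 156.0]
ee_rot: [0.004, 0.999, -0.049, -0.001]
wrist_force: [-7.9, 9.6, 16.3]
finger_gap: 12.6
grip_force: 3.5
```

Call:
servo_tool --fingers '[0.85]' --pt "0 0.001 0" --yaw '[0]'

```text
clock: 25.58
tool_pos: [434.9, -156.4, 156.0]
ee_rot: [0.004, 0.999, -0.048, -0.001]
wrist_force: [-8.4, 13.3, 16.6]
finger_gap: 12.8
grip_force: 3.0
```

Call:
servo_tool --fingers '[0.85]' --pt "0 0.001 0" --yaw '[0]'

```text
clock: 25.7
tool_pos: [434.8, -156.5, 156.0]
ee_rot: [0.003, 0.999, -0.048, -0.002]
wrist_force: [-8.8, 14.8, 18.7]
finger_gap: 12.8
grip_force: 2.7
```

Call:
servo_tool --fingers '[0.85,0.85,0.85]' --pt "0 -0.004 0" --pt "-0.004 0 -0.006" --pt "0 0 0" --yaw '[0,0,0]'

```text
clock: 26.08
tool_pos: [431.5, -155.3, 160.8]
ee_rot: [0.005, 0.999, -0.049, -0.001]
wrist_force: [-0.6, -0.8, 0.7]
finger_gap: 12.7
grip_force: 0.5
```

Call:
servo_tool --fingers '[0.85,0.85,0.85]' --pt "0 0.002 0" --pt "0 0.001 0" --pt "0 0.001 0" --yaw '[0,0,0]'

```text
clock: 26.45
tool_pos: [431.3, -158.1, 160.4]
ee_rot: [0.004, 0.999, -0.048, -0.001]
wrist_force: [-0.5, 3.2, 0.0]
finger_gap: 13.1
grip_force: 0.3
```

Call:
servo_tool --fingers '[0.85]' --pt "0 0.001 0" --yaw '[0]'

```text
clock: 26.58
tool_pos: [431.2, -158.7, 160.5]
ee_rot: [0.004, 0.999, -0.048, -0.001]
wrist_force: [0.1, 6.1, 0.2]
finger_gap: 12.9
grip_force: 1.1
```

Call:
servo_tool --fingers '[0.85]' --pt "0 0.001 0" --yaw '[0]'

```text
clock: 26.7
tool_pos: [431.2, -158.8, 160.5]
ee_rot: [0.003, 0.999, -0.048, -0.001]
wrist_force: [0.2, 7.8, 0.4]
finger_gap: 12.6
grip_force: 1.7
```

Call:
servo_tool --fingers '[0.85]' --pt "0 0.001 0" --yaw '[0]'

```text
clock: 26.82
tool_pos: [431.2, -159.0, 160.5]
ee_rot: [0.003, 0.999, -0.047, -0.001]
wrist_force: [-0.2, 10.1, 0.4]
finger_gap: 12.7
grip_force: 2.2
```

Call:
servo_tool --fingers '[0.85]' --pt "0 0.001 0" --yaw '[0]'

```text
clock: 26.95
tool_pos: [431.2, -159.1, 160.4]
ee_rot: [0.002, 0.999, -0.047, -0.001]
wrist_force: [0.7, 13.2, 0.6]
finger_gap: 12.9
grip_force: 2.6
```

Call:
servo_tool --fingers '[0.85,0.75,0.65,0.62,0.62,0.62,0.62]' --pt "0 -0.003 0" --pt "0 -0.003 0" --pt "0 -0.002 -0.01" --pt "0 0 -0.03" --pt "0 0 -0.04" --pt "-0.03 0 -0.05" --pt "0 0 0" --yaw '[0,0,0,0,0,0,0]'

```text
clock: 27.82
tool_pos: [403.1, -152.0, 295.3]
ee_rot: [0.006, 0.999, -0.049, 0.004]
wrist_force: [-0.1, 0.7, -0.0]
finger_gap: 32.5
grip_force: 0.0
```

Run:
```python
from h import *
S=read_state();print(S['tool_pos'],S['wrist_force'],S['clock'])
s=capture('scene')['frame'];t=capture('top')['frame']
cv2.imwrite('pics/s7f.png',s);cv2.imwrite('pics/t7f.png',t)
o=np.zeros((600,800,3),np.uint8);o[:350,:490]=cv2.resize(s[150:300,190:400],(490,350),interpolation=2);o[355:598,:800]=cv2.resize(t[210:320,140:500],(800,243),interpolation=2)
b=t[240:310,290:380];o[:230,500:795]=cv2.resize(b,(295,230),interpolation=2)
cv2.imwrite('pics/s7.png',o)
```

```text
[ 403.09531209 -151.98674204  295.29752213] [-0.11214815  0.66761738 -0.00952848] 27.825
```

View pics/s7.png

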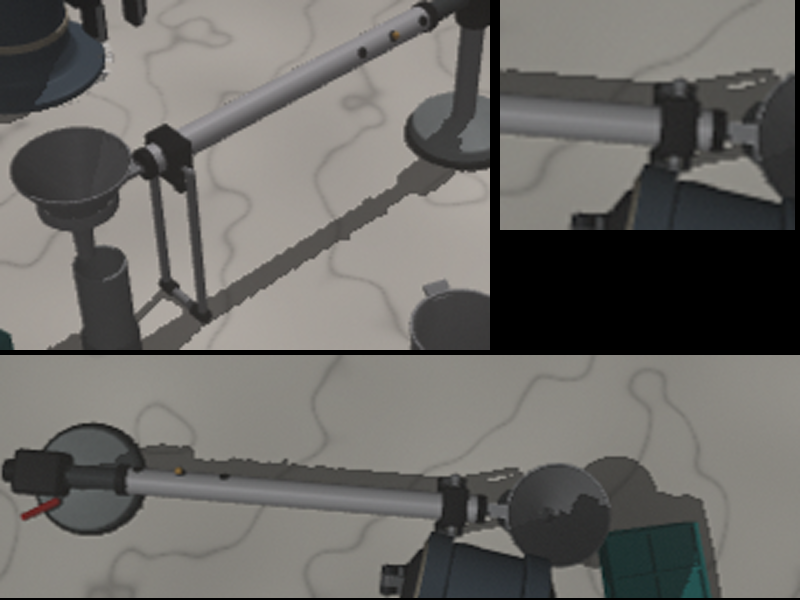

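The leg now looks upright, with the foot bar at scene panel (167,285)–(205,317) under the clamp at (170,155). I'll measure its angle.

Run:
```python
from h import *
np.set_printoptions(precision=1,suppress=True)
s=cv2.imread('pics/s7f.png')
f=lambda x,y:(190+x*.4286,150+y*.4286)
u=np.array([-.0995,-.995,0]);v=np.array([.995,-.0995,0])
# lateral plane of each bar known -> intersect ray with plane through hinge, normal v, at +-30
H=np.array([472,-157.3,192.])
def onv(p,l):
    o,d=ray('scene',*p);k=((H+l*v-o)@v)/(d@v);q=o+k*d-H;return q@u,q[2]
for n,p,l in(('far foot',f(205,317),30),('far bar mid',f(198,245),30),('far bar top',f(191,180),30),('near foot',f(167,285),-30),('near mid',f(160,230),-30),('near top',f(155,185),-30)):print(n,np.array(onv(p,l)))
```

```text
far foot [   0.2 -186.9]
far bar mid [  1.6 -87.5]
far bar top [ 3.4 -6.2]
near foot [   2.  -184.3]
near mid [   3.2 -107.1]
near top [  3.3 -49.1]
```

```bash
python3 -c "
from plant import *
print(finish_job())"
```

```text
the job is handed in; nothing more can be done
None
```

The arm is drawn out to its very next hole with the button out, the spout is over the mold, and the prop leg is upright to within about 0.02 rad and stalled under a 13 N push, which I take to be its stop. The gripper touched the hinge area with up to about 19 N while swinging the leg, and the job is handed in with no verdict returned.

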